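Switch the hotplate off and stir the drying balls

TASK

The washed grinding balls on the hotplate are dry. Turn the heat knob anticlockwise all the way, through the click, until it rests against its off stop; the knob sits crooked on its shaft, so go by feel and not by the pointer, and do not force it. Then take the stirring rod from the beaker and stir the balls round in the dish, so that every one is shifted and they cool evenly, and put the rod back in the beaker, with the balls still in the dish and the dish still in place on the heating plate, and the other things left alone.

Things in the scene. Friction and masses are not known exactly. Their poses are not given: they have to be found in the camera images.
- hotplate: white hotplate, 244 (x) x 172 (y) x 89 mm, fixed; sloping black control panel on the side facing the robot. Origin under its centre, z up, x from panel to rear. Heating plate on top: 152 x 152 mm, face at z = 89 mm, middle at x = +36 mm. The panel rises to the rear at 22 degrees, from x = -130, z = 45 mm to x = -48, z = 78 mm; the knob's axis stands square to it at x = -89, y = 0, z = 61.5 mm.
- heat_knob (a joint): angle of the grey heat knob, rad. 0 = off, the hard anticlockwise end stop (seen looking at the panel); grows clockwise to 4.71 = hottest. Steady friction 0.1 N m; from 0.41 to 0.25 rad an off-switch cam resists (0.33 N m in all, 11 to 14 N pushed 30 to 24 mm from the axis), then clicks over and the knob runs on easily to the stop. It stays where it is left.
- knob_grip (a point): on the knob's axis, 20 mm out from the panel; z straight out of the panel (22 degrees from upright), x along the bar to its pointer end (red line), turning with the knob. Skirt 58 mm wide, 8 high; bar across it 62 mm long, 11 thick, from 7 to 31 mm above the panel. At off the pointer is only within 0.42 rad of the red dot (135 degrees anticlockwise from up-slope).
- plate_mid (a point): middle of the heating plate's upper face.
- dish: round glass dish, 114 mm outer diameter, 50 mm high, wall 4 mm, floor 5 mm thick and flat, 0.6 kg; it stands loose on the heating plate. Origin in the middle of its underside, z up.
- dish_in (a point): middle of the dish's inner floor; inner radius there 51 to 53 mm, the rim is 45 mm higher.
- beaker: clear 150 ml beaker with the stirring rod in it, standing loose on the worktop, 58 mm outer diameter, inner radius about 23 mm, 83 mm high, floor 2 to 3 mm thick; origin in the middle of its underside, z up.
- rod: straight round stirring rod, bare steel with a blue sleeve on its upper 65 mm, 160 mm long, 10 mm thick, with rounded ends, 60 g. Origin at the tip of its lower end, z axis along the rod to its upper end. At the start it leans in the beaker about 28 degrees from upright, its lower end in the corner of the beaker's floor, its shaft on the rim.
- rod_foot (a point): tip of the rod's lower end (z axis along the rod).
- rod_grip (a point): point on the rod's axis, 125 mm from its lower end and 35 mm below its upper end, a good place to hold it.
- amber_bottle: brown reagent bottle with a black cap, 52 mm diameter, 112 mm high, a bystander; origin under it.
- timer: white digital timer lying on its back, 62 x 66 x 16 mm, a bystander; origin under it.
- tape: yellow roll of tape lying flat, 62 mm diameter, 19 mm high, a bystander; origin under it.
- ball_1_center (a point): centre of one of the six white ceramic grinding balls, 20 mm diameter, 18 g, that lie on the dish's floor.
- ball_2_center (a point): centre of one of the six white ceramic grinding balls, 20 mm diameter, 18 g, that lie on the dish's floor.
- ball_3_center (a point): centre of one of the six white ceramic grinding balls, 20 mm diameter, 18 g, that lie on the dish's floor.
- ball_4_center (a point): centre of one of the six white ceramic grinding balls, 20 mm diameter, 18 g, that lie on the dish's floor.
- ball_5_center (a point): centre of one of the six white ceramic grinding balls, 20 mm diameter, 18 g, that lie on the dish's floor.
- ball_6_center (a point): centre of one of the six white ceramic grinding balls, 20 mm diameter, 18 g, that lie on the dish's floor.

How it is judged:
By the outcome, as a careful person would: the job done as asked, in the order asked, and still so for the second after the job is handed in, with the robot touching nothing.
It also fails if it takes over 72 s, if anything falls off the work surface, if the arm or the gripper's body presses on something with over 40 N, if the wrist force passes 120 N, or if a joint passes its speed limit or range.

ROBOT

A 7-joint arm with a two-finger parallel gripper is mounted at the origin on a cart in front of the work surface, level with it; the furniture and walls round the work are solid. World frame = base frame: x ahead of the robot, y to its left, z up, the work surface at z = 0. Lengths are in m, angles in rad, forces in N, time in s.
With the tool pointing down it reaches from about 0.4 to 0.85 m from the base axis. Payload 10.4 kg.
Tool frame: the origin (TCP) lies on the centre line of the jaws, within the pads' length; the fingertips stand 22 mm ahead of it and the grasp point (between the pads) lies 3 mm ahead of it; z points along the fingers, y is the line along which they close (so a half turn about z gives the same grasp; the last joint's range is limited). The gripper opens to 87 mm and grips with 3 to 60 N. Pads are 19 mm wide; open, the fingers measure 117 mm over their backs; the gripper's body (75 mm by 190 mm) begins 51 mm behind the grasp point.
Start: joints at [-1.224, 0.332, -0.065, 1.46, 0.022, 1.35, -0.088], TCP at [0.226, 0.583, 0.245] pointing down, gripper open.
Joint ranges: [-2.6, 2.6], [-0.5, 2.12], [-1.47, 1.34], [0.16, 2.42], [-1.27, 4.41], [0.06, 2.06], [-2.6, 2.6]. Speed limits (rad/s): [2.22, 2.22, 2.79, 2.79, 3.14, 3.14, 3.14].

INTERFACE

Orientations are given as a unit quaternion [x, y, z, w].
In Python, from bench import r gives the robot as it stands.
- The arm moves only by the shell command python3 jog.py [FORCE], which reads ROWS from standard input. ROWS is a JSON list of rows, 1 to 12 of them, each an object with the fields tx, ty, tz (the shift in m), turn (a turn about the tool's z in rad), finger_gap (the finger opening in m); a field left out counts as zero (the opening has to be given); each row is the pose to reach, as a shift and turn from the pose commanded when the command began, along the tool's axes at that moment; what a row does not reach only later rows make up. A row lasts 1/10 s, in which the tool goes at most 0.05 m and 0.15 rad, less where a joint would pass 70% of its speed; a pose out of reach is approached as far as the arm can. The fingers move at their own pace and stop on an object; FORCE is the grip in N (left out, the last holds). Time passes only in rows, so rows that do not move let the fingers close. It prints the time, the measured TCP pose, the force, the opening and the grip force at its end. Input that does not fit is refused with a message, and nothing moves.
- r.read_state(): the state, without advancing time (a new reading comes with each control period).
- r.camera(name): name is "scene" or "top"; returns a dict with "img" (400x640x3 uint8, red, green, blue), "fx", "fy", "cx", "cy" (pixels), "pose" (4x4, takes a point from camera to world coordinates). Camera axes: x right, y down, z forward; pixel columns grow to the right and rows downward; lengths in m; the calibration is good to about 2 mm. A picture is of the moment at which its call begins. There is no depth.
- r.close_job(): hands the job in; it is judged then, once.
The state is a dict: "time": time; "joint_positions": joint angles; "joint_vel": joint speeds; "joint_torque": joint torques, N m; "ee_pos": TCP position; "eef_rot": TCP orientation; "ft_force": force on the tool from outside, world axes, zero at the start; "torque": the same for the moment, N m; "width": finger opening in m; "grip_force": force on a finger pad.
Only numpy, scipy, OpenCV 4.12 (cv2) and the standard library are available. Lean on these libraries where they do the work, as an engineer would, in place of code of your own. Each camera call takes 0.05 s, during which the arm holds its last target. There are 200 camera calls.

## Working session

There is one attempt and no reset: what is moved stays moved. The work goes in short steps, Python scripts to look and compute and a shell command to move; the robot and the scene stay as the last step left them, time stands still between calls to the robot, and variables do not carry over. Pictures are saved under pics/ and viewed, at most 10 in all, crops included, and the job is handed in when it is done.

```bash
ls; mkdir -p pics; python3 - <<'E'
from bench import r
import cv2,numpy as np
np.set_printoptions(precision=4,suppress=True)
for n in("scene","top"):
    c=r.camera(n); cv2.imwrite(f"pics/{n}0.png",c["img"][:,:,::-1]); print(n,c["fx"],c["fy"],c["cx"],c["cy"]);print(np.array(c["pose"]))
s=r.read_state()
for k in s: print(k,np.array(s[k]))
E
```

```text
bench.py
jog.py
pics
scene 436.3030833826274 436.3030833826274 321.4472380487862 207.25654459494794
[[ 0.8431 -0.3513  0.4071  0.1174]
 [-0.5375 -0.5278  0.6577 -0.7755]
 [-0.0161 -0.7733 -0.6338  0.8449]
 [ 0.      0.      0.      1.    ]]
top 449.56254117986356 449.56254117986356 309.7162746607566 197.1190786379185
[[-0.0276 -0.9986  0.046   0.5273]
 [-0.9996  0.0276 -0.0013  0.0187]
 [ 0.     -0.046  -0.9989  1.4379]
 [ 0.      0.      0.      1.    ]]
time 0.1
joint_positions [-1.2236  0.3328 -0.0647  1.4608  0.0216  1.3499 -0.0885]
joint_vel [ 0.0015 -0.001   0.0014 -0.0003 -0.0011 -0.0002  0.0001]
joint_torque [  0.0009 -62.4536   0.0245 -39.0726  -0.0614   0.0365   0.0001]
ee_pos [0.2258 0.5825 0.2438]
eef_rot [ 0.1839  0.983  -0.0006 -0.0001]
ft_force [-0.3134 -0.5845  0.4871]
torque [0.0096 0.048  0.0497]
grip_force 0.0
width 0.08692132344292582
```

View pics/scene0.png

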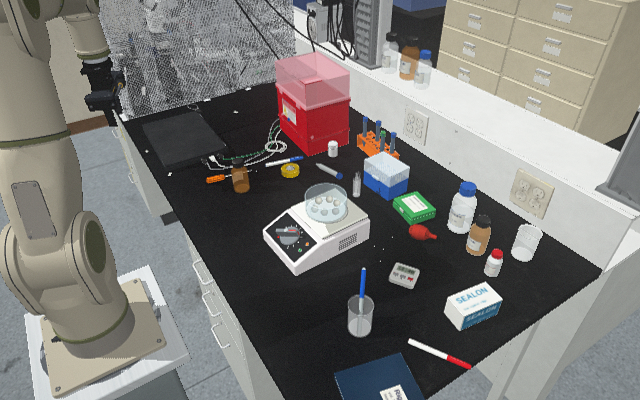

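View pics/top0.png

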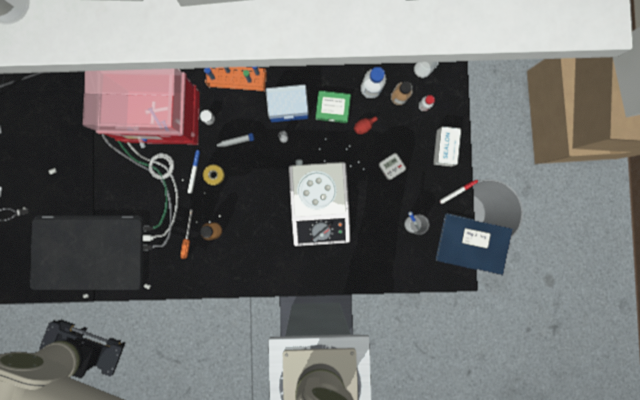

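The scene view shows the hotplate at about (318,235), the knob at (288,233), the dish at (326,205) and the beaker at (361,317) with the blue rod end at (363,275). In the top view the hotplate is at (320,205), the knob at (321,231), the beaker at (417,225), the bottle at (211,231), the tape at (213,175) and the timer at (392,166). Next I'll zoom in.

```bash
python3 - <<'E'
import cv2,numpy as np
t=cv2.imread("pics/top0.png");s=cv2.imread("pics/scene0.png")
z=lambda i,x,y,w,h,k:cv2.resize(i[y:y+h,x:x+w],None,fx=k,fy=k,interpolation=cv2.INTER_CUBIC)
a=np.hstack([z(t,280,155,80,60,5),z(s,292,175,80,60,5)])
b=np.hstack([z(t,300,215,40,30,10),z(s,268,217,40,30,10)])
cv2.imwrite("pics/z1.png",np.vstack([a,b]))
b=np.hstack([z(t,395,205,50,50,8),z(s,320,255,80,90,400/90)[:, :400]]);b=b if b.shape[1]<=800 else b[:,:800]
cv2.imwrite("pics/z2.png",b)
E
```

```text
(no output)
```

View pics/z1.png

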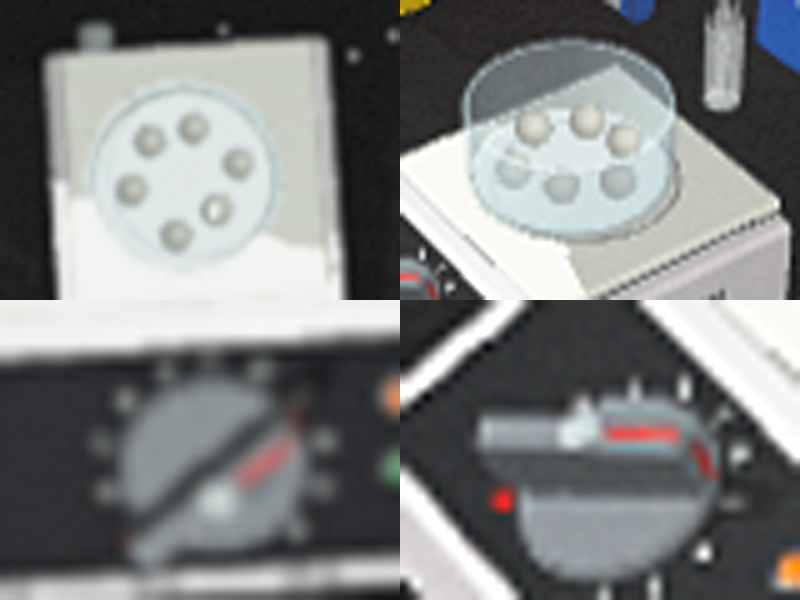

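View pics/z2.png

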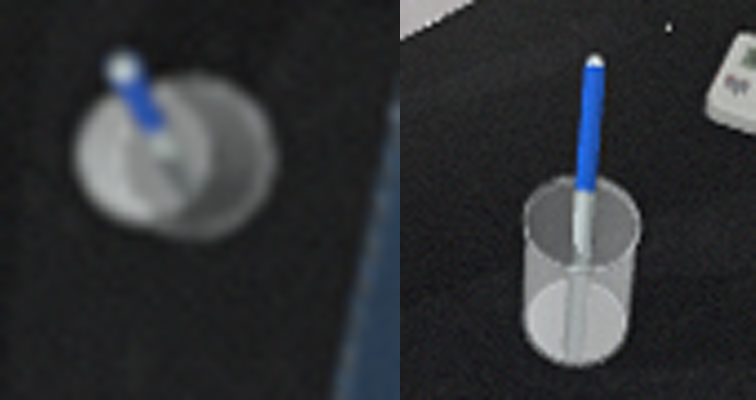

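The zooms show the knob pointer (red line) facing right and up-slope, so about 60° clockwise of up-slope. The six balls form a ring in the dish. The rod leans out of the beaker away from the robot, with its end at top px (410,213.5) and scene px (364,269). The beaker rim is at top (419.6,224.6) and its base at (413.4,224.4).

```bash
cat > h.py <<'E'
import cv2,numpy as np
from bench import r
np.set_printoptions(precision=4,suppress=True)
def ray(c,p):
    P=np.array(c["pose"]);d=P[:3,:3]@[(p[0]-c["cx"])/c["fx"],(p[1]-c["cy"])/c["fy"],1];return P[:3,3],d/np.linalg.norm(d)
def onz(c,p,z):
    o,d=ray(c,p);return o+d*(z-o[2])/d[2]
def tri(c1,p1,c2,p2):
    (a,u),(b,v)=ray(c1,p1),ray(c2,p2);t=np.linalg.lstsq(np.c_[u,-v],b-a,rcond=None)[0]
    A,B=a+u*t[0],b+v*t[1];return (A+B)/2,np.linalg.norm(A-B)
def proj(c,X):
    P=np.array(c["pose"]);q=P[:3,:3].T@(np.asarray(X)-P[:3,3]);return np.array([c["fx"]*q[0]/q[2]+c["cx"],c["fy"]*q[1]/q[2]+c["cy"]])
def blue(c,box):
    x,y,w,h=box;m=c["img"][y:y+h,x:x+w].astype(int);m=((m[...,2]-m[...,0]>50)&(m[...,2]>90)).astype(np.uint8)
    n,l,st,_=cv2.connectedComponentsWithStats(m);l=l==1+np.argmax(st[1:,4]);p=np.argwhere(l)[:,::-1].astype(np.float32)+[x,y]
    vx,vy,x0,y0=cv2.fitLine(p.astype(np.float32),cv2.DIST_L2,0,.01,.01).ravel();t=(p-[x0,y0])@[vx,vy]
    e=[np.array([x0,y0])+k*np.array([vx,vy]) for k in(t.min()-.5,t.max()+.5)];e.sort(key=lambda q:q[1]);return e
def rod(S,T,bs,bt):
    a,b=blue(S,bs),blue(T,bt)
    for e in(a,b): print("blue ends",e[0],e[1])
    # line = intersection of two view planes
    n=[]
    for c,e in((S,a),(T,b)):
        o,d1=ray(c,e[0]);_,d2=ray(c,e[1]);m=np.cross(d1,d2);n.append((m/np.linalg.norm(m),o))
    u=np.cross(n[0][0],n[1][0]);u/=np.linalg.norm(u);u*=np.sign(u[2])
    X=np.linalg.lstsq(np.array([n[0][0],n[1][0],u]),np.array([n[0][0]@n[0][1],n[1][0]@n[1][1],0]),rcond=None)[0]
    out=[]
    for c,e in((S,a),(T,b)):
        for q in e:
            o,d=ray(c,q);t=np.linalg.lstsq(np.c_[u,-d],o-X,rcond=None)[0];out.append(X+u*t[0])
    return u,out
E
python3 - <<'E'
from h import *
S,T=r.camera("scene"),r.camera("top")
u,o=rod(S,T,(345,255,35,60),(400,205,30,30));print("rod dir",u,np.degrees(np.arccos(u[2])));print(np.array(o))
print("rod end",tri(S,(363.7,268.5),T,(410.2,213.3)))
print("rim",tri(S,(361,305),T,(419.6,224.6)),"base",tri(S,(359.4,327.5),T,(413.4,224.4)))
k=lambda a,x,y,s:(x+a[0]/s,y+a[1]/s)
for nm,p in dict(b1=(149,141),b2=(193,128),b3=(238,164),b4=(216,211),b5=(176,236),b6=(131,190)).items():print(nm,onz(T,k(p,280,155,5),.104))
print("dish rim top z.139",onz(T,k((185,175),280,155,5),.139),onz(T,k((185,175),280,155,5),.094))
rl,rr=onz(T,k((45,55),280,155,5),.085),onz(T,k((328,38),280,155,5),.085);print("rear",rl,rr,np.linalg.norm(rl-rr))
# knob: white dot / red line ends
print("red in",tri(S,(268+20.6,217+13.3),T,(300+23.5,215+18.7)))
print("red out",tri(S,(268+28,217+13.3),T,(300+29.5,215+14.2)))
print("bar tail",tri(S,(268+8,217+13.0),T,(300+14.5,215+25)))
print("skirt c",tri(S,(268+60.5/4,217+44/3),T,(321.3,231.3)))
g=cv2.cvtColor(T["img"],6)
for x in range(296,346,8):
    d=np.diff(g[215:250,x].astype(int));print(x,215+np.argmin(d),215+np.argmax(d),d.min(),d.max())
for y in (210,215,220,225):
    d=np.diff(g[y,280:360].astype(int));print(y,280+np.argmax(d),280+np.argmin(d))
E
```

```text
blue ends [363.4242 268.5319] [361.0655 298.4278]
blue ends [410.2128 213.8047] [414.1992 221.46  ]
rod dir [0.2992 0.3428 0.8905] 27.06562656029752
[[ 0.5344 -0.2702  0.1381]
 [ 0.5135 -0.2942  0.0757]
 [ 0.5309 -0.2742  0.1277]
 [ 0.5074 -0.3012  0.0575]]
rod end (array([ 0.533 , -0.2718,  0.1404]), np.float64(0.0014468312584513397))
rim (array([ 0.4986, -0.312 ,  0.082 ]), np.float64(0.0019148815311973329)) base (array([ 0.4981, -0.312 ,  0.0011]), np.float64(0.0021025859313977815))
b1 [0.6302 0.0156 0.104 ]
b2 [ 0.6372 -0.0108  0.104 ]
b3 [ 0.615  -0.0369  0.104 ]
b4 [ 0.5874 -0.023   0.104 ]
b5 [0.5732 0.0011 0.104 ]
b6 [0.6013 0.0271 0.104 ]
dish rim top z.139 [ 0.6072 -0.0046  0.139 ] [ 0.6099 -0.0054  0.094 ]
rear [0.6855 0.0769 0.085 ] [ 0.6911 -0.0944  0.085 ] 0.1714006781622945
red in (array([ 0.4806, -0.0222,  0.089 ]), np.float64(0.004068939079964744))
red out (array([ 0.4933, -0.04  ,  0.0962]), np.float64(0.003111393042090786))
bar tail (array([0.4603, 0.0061, 0.079 ]), np.float64(7.862825352681783e-05))
skirt c (array([ 0.4795, -0.0121,  0.078 ]), np.float64(0.014022676311029955))
296 245 222 -105 19
304 245 242 -89 90
312 219 242 -106 71
320 244 241 -84 91
328 218 240 -111 65
336 243 240 -86 90
344 217 239 -93 62
210 291 348
215 291 348
220 291 348
225 292 296
```

```bash
python3 - <<'E'
from h import *
S,T=r.camera("scene"),r.camera("top")
g=cv2.cvtColor(T["img"],6).astype(float)
def edge(x,lo,hi,sgn):
    c=g[lo:hi,x];d=np.clip(sgn*np.diff(c),0,None);return lo+.5+(d*np.arange(len(d))).sum()/d.sum()
for x in(296,300,304,308,312,328,332,336,340): print(x,onz(T,(x,edge(x,212,222,-1)),.078),onz(T,(x,edge(x,236,244,1)),.045),onz(T,(x,edge(x,243,249,-1)),.040), onz(T,(x,edge(x,159,168,1)),.085))
for y in(172,180,205,212):
    c=g[y,282:300];d=np.clip(np.diff(c),0,None);l=282.5+(d*np.arange(17)).sum()/d.sum()
    c=g[y,340:356];d=np.clip(-np.diff(c),0,None);q=340.5+(d*np.arange(15)).sum()/d.sum();print(y,onz(T,(l,y),.085),onz(T,(q,y),.085))
# plate corner guesses in scene at z .089 : right corner (372,216)->crop(780,205), rear corner crop(617,65)
print(onz(S,(292+380/5,175+205/5),.089),onz(S,(292+217/5,175+65/5),.089),onz(S,(292+190/5,175+298/5),.089))
E
```

```text
296 [0.5221 0.0603 0.078 ] [0.4594 0.0629 0.045 ] [0.4423 0.0635 0.04  ] [0.693  0.0556 0.085 ]
300 [0.5223 0.0482 0.078 ] [0.453  0.0507 0.045 ] [0.4422 0.0511 0.04  ] [0.6953 0.0434 0.085 ]
304 [0.5222 0.0361 0.078 ] [0.4532 0.0384 0.045 ] [0.4432 0.0387 0.04  ] [0.6889 0.0315 0.085 ]
308 [0.5218 0.024  0.078 ] [0.4529 0.026  0.045 ] [0.4435 0.0263 0.04  ] [0.6896 0.0194 0.085 ]
312 [0.5217 0.0119 0.078 ] [0.4537 0.0137 0.045 ] [0.4431 0.0139 0.04  ] [0.6904 0.0073 0.085 ]
328 [ 0.5233 -0.0365  0.078 ] [ 0.4548 -0.0358  0.045 ] [ 0.445  -0.0357  0.04  ] [ 0.6924 -0.0412  0.085 ]
332 [ 0.5241 -0.0486  0.078 ] [ 0.4558 -0.0482  0.045 ] [ 0.4445 -0.0481  0.04  ] [ 0.6923 -0.0533  0.085 ]
336 [ 0.5245 -0.0607  0.078 ] [ 0.4557 -0.0605  0.045 ] [ 0.4452 -0.0605  0.04  ] [ 0.6922 -0.0654  0.085 ]
340 [ 0.5248 -0.0728  0.078 ] [ 0.4561 -0.0729  0.045 ] [ 0.4452 -0.0729  0.04  ] [ 0.6928 -0.0775  0.085 ]
172 [0.6672 0.0765 0.085 ] [ 0.6626 -0.0933  0.085 ]
180 [0.6429 0.0739 0.085 ] [ 0.6383 -0.0935  0.085 ]
205 [0.5675 0.0747 0.085 ] [ 0.5627 -0.0964  0.085 ]
212 [0.5464 0.0738 0.085 ] [ 0.5416 -0.0976  0.085 ]
[ 0.6865 -0.0907  0.089 ] [0.6837 0.0605 0.089 ] [ 0.5622 -0.0954  0.089 ]
```

```bash
python3 - <<'E'
from h import *
S,T=r.camera("scene"),r.camera("top")
print("bar c",onz(T,(322.7,233.8),.090),"skirt",onz(T,(321.5,231.2),.069))
B=np.array([.481,-.0135,.0615]);th=.028
f=np.array([np.cos(th),np.sin(th),0]);l=np.array([-np.sin(th),np.cos(th),0]);a=np.radians(22)
up=f*np.cos(a)+np.array([0,0,np.sin(a)]);n=-f*np.sin(a)+np.array([0,0,np.cos(a)])
ov=[]
for c,x,y in((T,300,215),(S,268,217)):
    im=np.ascontiguousarray(cv2.resize(c["img"][y:y+30,x:x+40,::-1],None,fx=10,fy=10,interpolation=2))
    # calibrated crosshairs: knob skirt ring + axis at heights 8, 31mm, pointer ray guess 60deg
    P=lambda X:tuple(int(v) for v in ((proj(c,X)+.5-[x,y])*10))
    for t in np.arange(0,6.28,.3): cv2.circle(im,P(B+n*.008+.029*(up*np.cos(t)+l*np.sin(t))),2,(0,255,0),-1)
    for h in(.008,.031): cv2.circle(im,P(B+n*h),3,(0,255,255),-1)
    for dg in(-50,-60,-70): cv2.circle(im,P(B+n*.031+.031*(up*np.cos(np.radians(dg))+l*np.sin(np.radians(dg)))),3,(255,0,255),-1)
    ov.append(im)
cv2.imwrite("pics/k1.png",np.hstack(ov))
E
```

```text
bar c [ 0.4786 -0.0188  0.09  ] skirt [ 0.4858 -0.016   0.069 ]
```

View pics/k1.png

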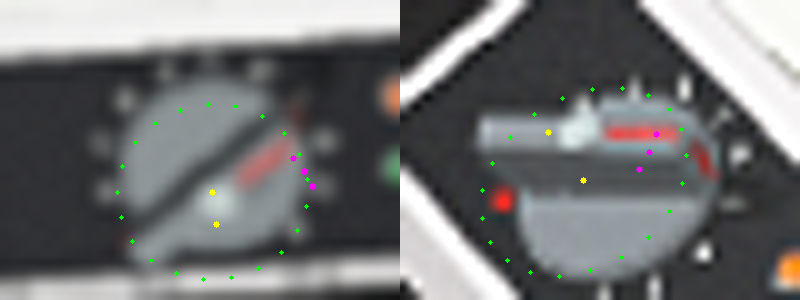

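The overlay shows the true knob about 8 mm further up-slope than predicted: the skirt centre is at top px (321.4,231.3). That puts the knob base near (0.4895,-0.0145), the pointer about 52° clockwise and the tail at the lower left. I'll push the tail round with one open finger, keeping the tool orientation fixed.

```bash
cat > knob.py <<'E'
from h import *
B=np.array([.4895,-.0145,.0615]);th=.028;a=np.radians(22)
f=np.array([np.cos(th),np.sin(th),0]);l=np.array([-np.sin(th),np.cos(th),0])
up=f*np.cos(a)+np.array([0,0,np.sin(a)]);n=-f*np.sin(a)+np.array([0,0,np.cos(a)])
def tcp(deg,gap=0,R=.025):
    t=np.radians(deg);m=-up*np.sin(t)+l*np.cos(t);mh=m[:2]/np.linalg.norm(m[:2])
    h=.024+.007*mh[0]
    q=B+n*h+R*(up*np.cos(t)+l*np.sin(t))-m*(.0055+gap)
    c=np.array([.0095,.0075])*np.clip(2*mh,-1,1);s=q[:2]-c
    z=B[2]+((s-B[:2])@f[:2])*np.tan(a)+.017+.022
    return np.array([s[0],s[1]+.051,z])
if __name__=="__main__":
    s=r.read_state();print(s["ee_pos"],s["eef_rot"])
    from scipy.spatial.transform import Rotation as Ro
    M=Ro.from_quat(s["eef_rot"]).as_matrix();print(M)
    A=tcp(120,.008);print("A",A,"tool delta",M.T@(A+[0,0,.1]-s["ee_pos"]),"turn",-np.arctan2(-M[0,1]*-1,M[1,1]))
    for d in range(110,331,10): print(d,tcp(d),((tcp(d)-A)*[-1,1,-1]*1000).round(1))
E
python3 knob.py
```

```text
[0.2259 0.5827 0.2444] [ 0.1838  0.983  -0.0001 -0.    ]
[[-0.9324  0.3614 -0.0001]
 [ 0.3614  0.9324 -0.0001]
 [ 0.     -0.0001 -1.    ]]
A [0.4907 0.0722 0.1014] tool delta [-0.4314 -0.3803  0.0431] turn -0.36980015869466415
110 [0.4886 0.0675 0.1005] [ 2.1 -4.7  0.9]
120 [0.4843 0.068  0.0988] [ 6.3 -4.2  2.6]
130 [0.4803 0.0662 0.0971] [10.4 -6.   4.3]
140 [0.4765 0.0637 0.0956] [14.1 -8.5  5.8]
150 [0.4722 0.0605 0.0938] [ 18.5 -11.6   7.6]
160 [0.4664 0.0569 0.0914] [ 24.2 -15.3  10. ]
170 [0.4612 0.0529 0.0893] [ 29.5 -19.3  12.1]
180 [0.4566 0.0486 0.0873] [ 34.1 -23.6  14. ]
190 [0.4527 0.0441 0.0857] [ 38.  -28.   15.6]
200 [0.4496 0.0397 0.0844] [ 41.  -32.5  16.9]
210 [0.4474 0.0353 0.0835] [ 43.3 -36.8  17.9]
220 [0.4487 0.0313 0.0839] [ 42.  -40.9  17.4]
230 [0.4507 0.0276 0.0847] [ 40.  -44.6  16.7]
240 [0.4533 0.0243 0.0857] [ 37.4 -47.8  15.6]
250 [0.4564 0.0193 0.087 ] [ 34.2 -52.9  14.4]
260 [0.46   0.0147 0.0884] [ 30.6 -57.5  13. ]
270 [0.464  0.0106 0.0899] [ 26.7 -61.6  11.5]
280 [0.4682 0.0074 0.0916] [ 22.5 -64.8   9.8]
290 [0.4724 0.005  0.0933] [ 18.2 -67.1   8.1]
300 [0.4767 0.0045 0.095 ] [ 14.  -67.7   6.4]
310 [0.4807 0.0063 0.0966] [  9.9 -65.9   4.7]
320 [0.4845 0.0088 0.0982] [  6.2 -63.3   3.2]
330 [0.4888 0.0119 0.1   ] [  1.8 -60.2   1.4]
```

```bash
echo '[{"tx": -0.431,"ty": -0.38,"tz": 0.043,"turn": -0.37,"finger_gap": 0.087},{"tx": -0.431,"ty": -0.38,"tz": 0.043,"turn": -0.37,"finger_gap": 0.087},{"tx": -0.431,"ty": -0.38,"tz": 0.043,"turn": -0.37,"finger_gap": 0.087},{"tx": -0.431,"ty": -0.38,"tz": 0.043,"turn": -0.37,"finger_gap": 0.087},{"tx": -0.431,"ty": -0.38,"tz": 0.043,"turn": -0.37,"finger_gap": 0.087},{"tx": -0.431,"ty": -0.38,"tz": 0.043,"turn": -0.37,"finger_gap": 0.087},{"tx": -0.431,"ty": -0.38,"tz": 0.043,"turn": -0.37,"finger_gap": 0.087},{"tx": -0.431,"ty": -0.38,"tz": 0.043,"turn": -0.37,"finger_gap": 0.087},{"tx": -0.431,"ty": -0.38,"tz": 0.043,"turn": -0.37,"finger_gap": 0.087},{"tx": -0.431,"ty": -0.38,"tz": 0.043,"turn": -0.37,"finger_gap": 0.087},{"tx": -0.431,"ty": -0.38,"tz": 0.043,"turn": -0.37,"finger_gap": 0.087},{"tx": -0.431,"ty": -0.38,"tz": 0.043,"turn": -0.37,"finger_gap": 0.087}]' | python3 jog.py 60
```

```text
time: 1.6
ee_pos: [0.4916, 0.0683, 0.2016]
eef_rot: [0.002, 1.0, -0.0, 0.0]
ft_force: [-0.4, 0.3, 0.1]
width: 0.0871
grip_force: 0.0
```

```bash
echo '[{"tz": 0.05,"finger_gap": 0.087},{"tz": 0.08,"finger_gap": 0.087},{"tz": 0.1,"finger_gap": 0.087},{"tz": 0.1,"finger_gap": 0.087},{"tz": 0.1,"finger_gap": 0.087}]' | python3 jog.py; python3 - <<'E'
from h import *
for i,n in enumerate(("top","scene")):
    c=r.camera(n);x,y=((290,195),(258,190))[i];a=cv2.resize(c["img"][y:y+60,x:x+60,::-1],None,fx=400/60,fy=400/60,interpolation=2)
    b=a if i==0 else np.hstack([b,a])
cv2.imwrite("pics/k2.png",b)
E
```

```text
time: 2.1
ee_pos: [0.4907, 0.0727, 0.1022]
eef_rot: [-0.0, 1.0, -0.0, 0.0]
ft_force: [-0.3, -0.1, 0.6]
width: 0.087
grip_force: 0.0
```

View pics/k2.png

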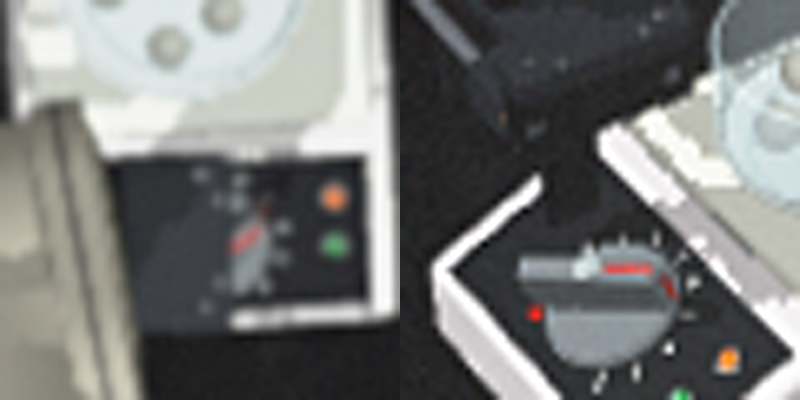

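The finger stands up-left of the knob tail (scene crop around (570,200)) with the bar unmoved. I'll start the push.

```bash
echo '[{"tx": 0.006,"ty": -0.004,"tz": 0.003,"finger_gap": 0.087},{"tx": 0.010,"ty": -0.006,"tz": 0.004,"finger_gap": 0.087},{"tx": 0.014,"ty": -0.0085,"tz": 0.006,"finger_gap": 0.087},{"tx": 0.0185,"ty": -0.0115,"tz": 0.0075,"finger_gap": 0.087},{"tx": 0.024,"ty": -0.015,"tz": 0.010,"finger_gap": 0.087}]' | python3 jog.py
```

```text
time: 2.7
ee_pos: [0.4668, 0.0582, 0.0919]
eef_rot: [-0.0, 1.0, 0.001, 0.001]
ft_force: [2.4, 2.7, 1.7]
width: 0.0867
grip_force: 1.6
```

```bash
echo '[{"tx": 0.0055,"ty": -0.004,"tz": 0.002,"finger_gap": 0.087},{"tx": 0.010,"ty": -0.0085,"tz": 0.004,"finger_gap": 0.087},{"tx": 0.014,"ty": -0.013,"tz": 0.0055,"finger_gap": 0.087},{"tx": 0.017,"ty": -0.0175,"tz": 0.007,"finger_gap": 0.087},{"tx": 0.019,"ty": -0.022,"tz": 0.008,"finger_gap": 0.087}]' | python3 jog.py;  echo '[{"tx": -0.001,"ty": -0.004,"tz": -0.0005,"finger_gap": 0.087},{"tx": -0.003,"ty": -0.0075,"tz": -0.0015,"finger_gap": 0.087},{"tx": -0.0055,"ty": -0.011,"tz": -0.0025,"finger_gap": 0.087}]' | python3 jog.py
```

```text
time: 3.2
ee_pos: [0.4474, 0.0358, 0.0836]
eef_rot: [-0.0, 1.0, 0.0, 0.0]
ft_force: [1.8, 6.8, 1.6]
width: 0.0868
grip_force: 2.5
time: 3.5
ee_pos: [0.4508, 0.0245, 0.085]
eef_rot: [0.0, 1.0, 0.0, -0.002]
ft_force: [-3.8, 5.1, -1.2]
width: 0.0869
grip_force: 3.0
```

```bash
echo '[{"tx": -0.003,"ty": -0.005,"tz": -0.001,"finger_gap": 0.087}]' | python3 jog.py;echo '[{"tx": -0.004,"ty": -0.0045,"tz": -0.0015,"finger_gap": 0.087}]' | python3 jog.py|grep -E "ee_pos|ft"
```

```text
time: 3.6
ee_pos: [0.4538, 0.0198, 0.086]
eef_rot: [-0.0, 1.0, 0.0, -0.002]
ft_force: [-3.2, 6.0, -0.0]
width: 0.0869
grip_force: 2.8
ee_pos: [0.4578, 0.0151, 0.0875]
ft_force: [-4.6, 5.8, 0.1]
```

```bash
echo '[{"tx": -0.002,"ty": -0.002,"tz": -0.0005,"finger_gap": 0.087}]' | python3 jog.py|grep -E "ee_pos|ft";echo '[{"tx": -0.002,"ty": -0.002,"tz": -0.001,"finger_gap": 0.087}]' | python3 jog.py|grep -E "ee_pos|ft"; echo '[{"finger_gap": 0.087}]' | python3 jog.py|grep -E "ee_pos|ft"
```

```text
ee_pos: [0.4601, 0.0127, 0.0881]
ft_force: [-4.9, 3.2, 0.6]
ee_pos: [0.4618, 0.0107, 0.0889]
ft_force: [-3.7, 2.6, -0.3]
ee_pos: [0.4622, 0.0104, 0.0891]
ft_force: [-4.7, 1.4, -0.9]
```

```bash
echo '[{"tx": -0.002,"ty": -0.0017,"tz": -0.001,"finger_gap": 0.087}]' | python3 jog.py|grep -E "ee_pos|ft";echo '[{"tx": -0.002,"ty": -0.0015,"tz": -0.0007,"finger_gap": 0.087}]' | python3 jog.py|grep -E "ee_pos|ft"; echo '[{"finger_gap": 0.087}]' | python3 jog.py|grep -E "ee_pos|ft"
```

```text
ee_pos: [0.4641, 0.0092, 0.0901]
ft_force: [-3.0, 1.9, -0.4]
ee_pos: [0.4665, 0.0077, 0.091]
ft_force: [-4.5, 2.1, -1.1]
ee_pos: [0.4671, 0.0075, 0.0913]
ft_force: [-4.2, 1.2, -0.6]
```

```bash
echo '[{"tx": -0.002,"ty": -0.0012,"tz": -0.0008,"finger_gap": 0.087}]' | python3 jog.py|grep -E "ee_pos|ft";echo '[{"finger_gap": 0.087}]' | python3 jog.py|grep -E "ee_pos|ft"
```

```text
ee_pos: [0.4689, 0.0067, 0.092]
ft_force: [-5.0, 1.7, -0.9]
ee_pos: [0.4694, 0.0065, 0.0922]
ft_force: [-4.1, 1.2, -0.8]
```

```bash
echo '[{"tx": -0.002,"ty": -0.001,"tz": -0.0008,"finger_gap": 0.087}]' | python3 jog.py|grep -E "ee_pos|ft";echo '[{"tx": -0.002,"ty": -0.0005,"tz": -0.0008,"finger_gap": 0.087}]' | python3 jog.py|grep -E "ee_pos|ft";echo '[{"finger_gap": 0.087}]' | python3 jog.py|grep -E "ee_pos|ft"
```

```text
ee_pos: [0.4711, 0.0057, 0.0929]
ft_force: [-5.4, 1.3, -0.2]
ee_pos: [0.4734, 0.005, 0.0939]
ft_force: [-5.3, -0.2, -0.4]
ee_pos: [0.4738, 0.005, 0.094]
ft_force: [-5.8, 0.3, -0.6]
```

```bash
echo '[{"tx": -0.002,"tz": -0.0008,"finger_gap": 0.087}]' | python3 jog.py|grep -E "ee_pos|ft";echo '[{"finger_gap": 0.087}]' | python3 jog.py|grep -E "ee_pos|ft"
```

```text
ee_pos: [0.4755, 0.0051, 0.0947]
ft_force: [-4.5, 0.6, -0.8]
ee_pos: [0.4759, 0.0052, 0.0949]
ft_force: [-4.6, 0.3, -1.1]
```

```bash
echo '[{"tx": -0.002,"ty": 0.0007,"tz": -0.0008,"finger_gap": 0.087}]' | python3 jog.py|grep -E "ee_pos|ft";echo '[{"finger_gap": 0.087}]' | python3 jog.py|grep -E "ee_pos|ft"
```

```text
ee_pos: [0.4775, 0.0058, 0.0955]
ft_force: [-4.6, -0.5, -1.0]
ee_pos: [0.478, 0.0059, 0.0957]
ft_force: [-4.0, -0.5, -0.3]
```

```bash
echo '[{"tx": -0.002,"ty": 0.001,"tz": -0.0008,"finger_gap": 0.087}]' | python3 jog.py|grep -E "ee_pos|ft";echo '[{"finger_gap": 0.087}]' | python3 jog.py|grep -E "ee_pos|ft"
```

```text
ee_pos: [0.4796, 0.0068, 0.0964]
ft_force: [-4.6, 0.6, -1.4]
ee_pos: [0.4801, 0.0069, 0.0966]
ft_force: [-4.6, -0.3, -0.3]
```

```bash
echo '[{"tx": -0.002,"ty": 0.001,"tz": -0.0008,"finger_gap": 0.087}]' | python3 jog.py|grep -E "ee_pos|ft";echo '[{"finger_gap": 0.087}]' | python3 jog.py|grep -E "ee_pos|ft"
```

```text
ee_pos: [0.4813, 0.0077, 0.0971]
ft_force: [-7.9, -1.3, -2.4]
ee_pos: [0.4813, 0.0077, 0.097]
ft_force: [-6.3, -1.1, -0.5]
```

```bash
echo '[{"tx": -0.002,"ty": 0.0012,"tz": -0.0008,"finger_gap": 0.087},{"tx": -0.002,"ty": 0.0012,"tz": -0.0008,"finger_gap": 0.087}]' | python3 jog.py|grep -E "ee_pos|ft"
```

```text
ee_pos: [0.4821, 0.0083, 0.0972]
ft_force: [-9.0, -4.0, -1.4]
```

```bash
echo '[{"tx": -0.002,"ty": 0.0013,"tz": -0.0008,"finger_gap": 0.087},{"tx": -0.002,"ty": 0.0013,"tz": -0.0008,"finger_gap": 0.087}]' | python3 jog.py|grep -E "ee_pos|ft"
```

```text
ee_pos: [0.4833, 0.0091, 0.0976]
ft_force: [-10.9, -4.2, -1.2]
```

```bash
echo '[{"tx": -0.001,"ty": 0.0007,"tz": -0.0004,"finger_gap": 0.087},{"tx": -0.001,"ty": 0.0007,"tz": -0.0004,"finger_gap": 0.087}]' | python3 jog.py|grep -E "ee_pos|ft"
```

```text
ee_pos: [0.4864, 0.0106, 0.099]
ft_force: [-3.6, -2.0, -0.8]
```

```bash
echo '[{"tx": -0.0015,"ty": 0.0012,"tz": -0.0007,"finger_gap": 0.087},{"tx": -0.0015,"ty": 0.0012,"tz": -0.0007,"finger_gap": 0.087}]' | python3 jog.py|grep -E "ee_pos|ft"
```

```text
ee_pos: [0.4889, 0.0124, 0.1003]
ft_force: [-3.4, -1.8, -1.8]
```

```bash
echo '[{"tx": -0.001,"ty": 0.001,"tz": -0.0005,"finger_gap": 0.087},{"tx": -0.001,"ty": 0.001,"tz": -0.0005,"finger_gap": 0.087}]' | python3 jog.py|grep -E "ee_pos|ft"
```

```text
ee_pos: [0.4893, 0.0129, 0.1004]
ft_force: [-4.7, -4.1, -1.1]
```

```bash
echo '[{"tx": -0.001,"ty": 0.001,"tz": -0.0005,"finger_gap": 0.087},{"tx": -0.001,"ty": 0.001,"tz": -0.0005,"finger_gap": 0.087}]' | python3 jog.py|grep -E "ee_pos|ft"
```

```text
ee_pos: [0.4895, 0.0132, 0.1004]
ft_force: [-5.7, -5.7, -2.6]
```

```bash
echo '[{"tx": -0.001,"ty": 0.001,"tz": -0.0005,"finger_gap": 0.087},{"tx": -0.001,"ty": 0.001,"tz": -0.0005,"finger_gap": 0.087}]' | python3 jog.py|grep -E "ee_pos|ft"
```

```text
ee_pos: [0.4897, 0.0135, 0.1005]
ft_force: [-7.4, -7.8, -3.7]
```

The knob is at its stop: the force rose to about 11 N with no further motion, after the click. Now I'll retreat and go above the rod.

```bash
echo '[{"tx": 0.018,"ty": -0.016,"finger_gap": 0.087},{"tx": 0.02,"ty": -0.02,"tz": -0.05,"finger_gap": 0.087},{"tx": 0.02,"ty": -0.02,"tz": -0.1,"finger_gap": 0.087},{"tx": -0.023,"ty": -0.306,"tz": -0.1,"turn": -0.853,"finger_gap": 0.087},{"tx": -0.023,"ty": -0.306,"tz": -0.1,"turn": -0.853,"finger_gap": 0.087},{"tx": -0.023,"ty": -0.306,"tz": -0.1,"turn": -0.853,"finger_gap": 0.087},{"tx": -0.023,"ty": -0.306,"tz": -0.1,"turn": -0.853,"finger_gap": 0.087},{"tx": -0.023,"ty": -0.306,"tz": -0.1,"turn": -0.853,"finger_gap": 0.087},{"tx": -0.023,"ty": -0.306,"tz": -0.1,"turn": -0.853,"finger_gap": 0.087},{"tx": -0.023,"ty": -0.306,"tz": -0.1,"turn": -0.853,"finger_gap": 0.087},{"tx": -0.023,"ty": -0.306,"tz": -0.1,"turn": -0.853,"finger_gap": 0.087},{"tx": -0.023,"ty": -0.306,"tz": -0.1,"turn": -0.853,"finger_gap": 0.087}]' | python3 jog.py; python3 - <<'E'
from h import *
from scipy.spatial.transform import Rotation as Ro
s=r.read_state();M=Ro.from_quat(s["eef_rot"]).as_matrix();print(M)
S,T=r.camera("scene"),r.camera("top")
try:
    u,o=rod(S,T,(345,255,35,60),(400,205,30,30));print(u,np.array(o))
except Exception as e:print(e)
im=T["img"]; cv2.imwrite("pics/k3.png",np.hstack([cv2.resize(T["img"][215:245,300:340,::-1],None,fx=10,fy=10,interpolation=2),cv2.resize(S["img"][217:247,268:308,::-1],None,fx=10,fy=10,interpolation=2)]))
print(M.T@(np.array([.5225,-.2835,.112])-s["ee_pos"]))
E
```

```text
time: 8.2
ee_pos: [0.5038, -0.2351, 0.18]
eef_rot: [-0.354, 0.935, 0.001, -0.032]
ft_force: [-0.4, 0.2, -1.0]
width: 0.0869
grip_force: 0.0
[[-0.747  -0.6621 -0.0601]
 [-0.6622  0.749  -0.0214]
 [ 0.0591  0.0238 -0.998 ]]
attempt to get argmax of an empty sequence
[ 0.0141 -0.0503  0.0677]
```

View pics/k3.png

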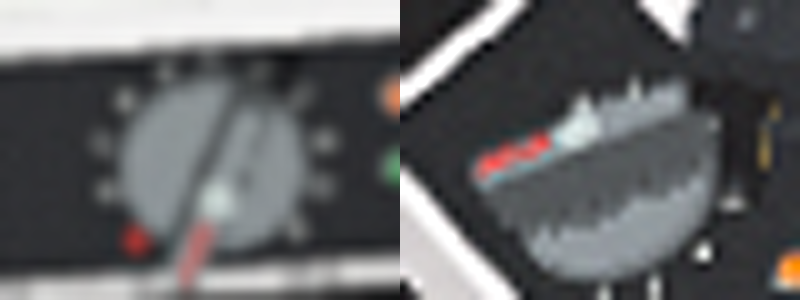

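The pointer now rests at the lower left, about 20° past the dot, which is inside the stated crookedness. The arm is still moving, so I'll let it arrive.

```bash
echo '[{"finger_gap": 0.087},{"finger_gap": 0.087},{"finger_gap": 0.087}]' | python3 jog.py; python3 - <<'E'
from h import *
from scipy.spatial.transform import Rotation as Ro
s=r.read_state();M=Ro.from_quat(s["eef_rot"]).as_matrix();print(M,np.array(s["joint_positions"]))
print(M.T@(np.array([.5225,-.2835,.112])-s["ee_pos"]))
E
```

```text
time: 8.6
ee_pos: [0.5029, -0.2339, 0.1798]
eef_rot: [-0.354, 0.935, 0.001, -0.033]
ft_force: [-0.2, 0.7, 0.4]
width: 0.0871
grip_force: 0.0
[[-0.7473 -0.6615 -0.0622]
 [-0.6616  0.7495 -0.0218]
 [ 0.061   0.0248 -0.9978]] [ 0.4916  0.2665 -0.1912  1.6875  0.0945  1.2465  2.5678]
[ 0.0141 -0.0518  0.0675]
```

```bash
echo '[{"turn": 0.15,"finger_gap": 0.087},{"turn": 0.3,"finger_gap": 0.087},{"turn": 0.45,"finger_gap": 0.087},{"turn": 0.6,"finger_gap": 0.087},{"turn": 0.75,"finger_gap": 0.087},{"turn": 0.9,"finger_gap": 0.087},{"turn": 1.05,"finger_gap": 0.087},{"turn": 1.2,"finger_gap": 0.087},{"turn": 1.35,"finger_gap": 0.087},{"turn": 1.5,"finger_gap": 0.087}]' | python3 jog.py; echo '[{"turn": 0.15,"finger_gap": 0.087},{"turn": 0.3,"finger_gap": 0.087},{"turn": 0.45,"finger_gap": 0.087},{"turn": 0.6,"finger_gap": 0.087},{"turn": 0.75,"finger_gap": 0.087},{"turn": 0.9,"finger_gap": 0.087},{"turn": 1.05,"finger_gap": 0.087},{"turn": 1.2,"finger_gap": 0.087},{"turn": 1.35,"finger_gap": 0.087},{"turn": 1.5,"finger_gap": 0.087},{"turn": 1.5,"finger_gap": 0.087},{"turn": 1.5,"finger_gap": 0.087}]' | python3 jog.py; python3 - <<'E'
from h import *
from scipy.spatial.transform import Rotation as Ro
s=r.read_state();M=Ro.from_quat(s["eef_rot"]).as_matrix();print(M,np.array(s["joint_positions"]))
print(np.degrees(np.arctan2(M[1,1],M[0,1])),M.T@(np.array([.5225,-.2835,.112])-s["ee_pos"]))
S,T=r.camera("scene"),r.camera("top")
print(rod(S,T,(345,255,35,60),(400,205,30,30)))
E
```

```text
time: 9.6
ee_pos: [0.5029, -0.2338, 0.1797]
eef_rot: [0.381, 0.924, -0.022, -0.025]
ft_force: [-0.5, 0.8, 0.2]
width: 0.0871
grip_force: 0.0
time: 10.8
ee_pos: [0.5027, -0.2341, 0.1796]
eef_rot: [0.906, 0.421, -0.033, -0.003]
ft_force: [-0.4, -0.7, -1.4]
width: 0.0867
grip_force: 0.0
[[ 0.643   0.7633 -0.0625]
 [ 0.7638 -0.6452 -0.0214]
 [-0.0566 -0.034  -0.9978]] [ 0.2017  0.2556  0.1492  1.704   0.004   1.2363 -0.3551]
-40.2054042290896 [-0.0212  0.0493  0.0672]Traceback (most recent call last):
  File "<stdin>", line 6, in <module>
  File "h.py", line 19, in rod
    a,b=blue(S,bs),blue(T,bt)
                   ~~~~^^^^^^
  File "h.py", line 15, in blue
    n,l,st,_=cv2.connectedComponentsWithStats(m);l=l==1+np.argmax(st[1:,4]);p=np.argwhere(l)[:,::-1].astype(np.float32)+[x,y]
                                                        ~~~~~~~~~^^^^^^^^^^
    return _wrapfunc(a, 'argmax', axis=axis, out=out, **kwds)
    return bound(*args, **kwds)
ValueError: attempt to get argmax of an empty sequence
```

```bash
echo '[{"tx": -0.021,"ty": 0.049,"finger_gap": 0.087},{"tx": -0.021,"ty": 0.049,"finger_gap": 0.087},{"tx": -0.021,"ty": 0.049,"tz": 0.03,"finger_gap": 0.06},{"tx": -0.021,"ty": 0.049,"tz": 0.055,"finger_gap": 0.05},{"tx": -0.021,"ty": 0.049,"tz": 0.066,"finger_gap": 0.04},{"tx": -0.021,"ty": 0.049,"tz": 0.066,"finger_gap": 0.03},{"tx": -0.021,"ty": 0.049,"tz": 0.066,"finger_gap": 0.03}]' | python3 jog.py 5; python3 - <<'E'
from h import *
s=r.read_state();print(s["ee_pos"],s["width"])
S=r.camera("scene");print(blue(S,(345,255,35,60)))
T=r.camera("top")
cv2.imwrite("pics/g1.png",np.hstack([cv2.resize(S["img"][240:345,310:415,::-1],(400,400),interpolation=2),cv2.resize(T["img"][195:245,390:440,::-1],(400,400),interpolation=2)]))
E
```

```text
time: 11.6
ee_pos: [0.5223, -0.2842, 0.1139]
eef_rot: [0.907, 0.419, -0.033, -0.003]
ft_force: [0.4, -0.3, 0.7]
width: 0.0551
grip_force: 0.0
[ 0.5223 -0.2842  0.1139] 0.05506258145920885
[array([363.3506, 273.3571]), array([361.2758, 297.611 ])]
```

View pics/g1.png

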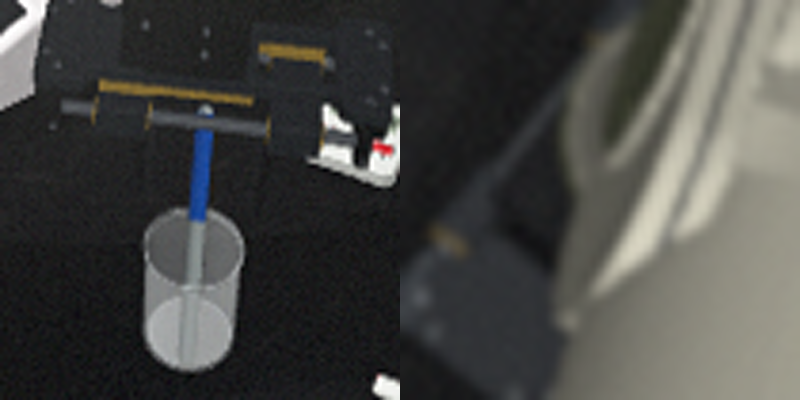

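The rod stands centred between the open fingers (scene crop column about 200) and the beaker is undisturbed. Now I'll close gently.

```bash
echo '[{"finger_gap": 0},{"finger_gap": 0},{"finger_gap": 0},{"finger_gap": 0},{"finger_gap": 0},{"finger_gap": 0},{"finger_gap": 0},{"finger_gap": 0}]' | python3 jog.py 5
```

```text
time: 12.5
ee_pos: [0.5217, -0.2841, 0.113]
eef_rot: [0.908, 0.418, -0.033, -0.004]
ft_force: [-0.7, -0.0, 1.1]
width: 0.0099
grip_force: 5.0
```

```bash
echo '[{"tx": -0.011,"tz": -0.004,"finger_gap": 0},{"tx": -0.022,"tz": -0.0072,"finger_gap": 0},{"tx": -0.033,"tz": -0.009,"finger_gap": 0},{"tx": -0.045,"tz": -0.010,"finger_gap": 0},{"tx": -0.0555,"tz": -0.010,"finger_gap": 0},{"tx": -0.0555,"tz": -0.010,"finger_gap": 0}]' | python3 jog.py 5; python3 - <<'E'
from h import *
S=r.camera("scene")
cv2.imwrite("pics/g2.png",cv2.resize(S["img"][240:345,310:415,::-1],(500,500),interpolation=2))
a=blue(S,(335,255,50,60));print(a, np.degrees(np.arctan2(*(a[1]-a[0]))))
P=[proj(S,(.484,-.328,z)) for z in(.15,.1)];print(P,np.degrees(np.arctan2(*(P[1]-P[0]))))
E
```

```text
time: 13.1
ee_pos: [0.4849, -0.3284, 0.1264]
eef_rot: [0.908, 0.417, -0.033, -0.003]
ft_force: [0.5, -1.0, 3.1]
width: 0.0098
grip_force: 5.0
[array([362.1341, 291.3995]), array([359.9737, 310.6126])] -6.4156695019898455
[array([360.8111, 292.3797]), array([359.8335, 307.8579])] -3.61393616891649
```

View pics/g2.png

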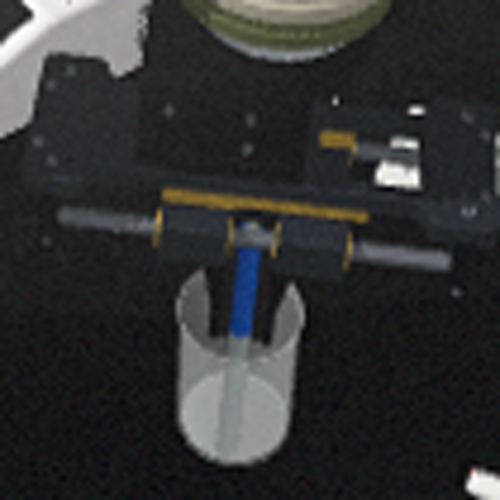

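The rod looks upright in the jaws, in the beaker's near corner (crop (240,300)). I'll grip firmly and lift.

```bash
echo '[{"finger_gap": 0},{"finger_gap": 0},{"tz": -0.03,"finger_gap": 0},{"tz": -0.07,"finger_gap": 0},{"tz": -0.11,"finger_gap": 0},{"tz": -0.15,"finger_gap": 0},{"tz": -0.175,"finger_gap": 0},{"tz": -0.175,"finger_gap": 0},{"tz": -0.175,"finger_gap": 0}]' | python3 jog.py 40; python3 - <<'E'
from h import *
from scipy.spatial.transform import Rotation as Ro
s=r.read_state();M=Ro.from_quat(s["eef_rot"]).as_matrix();p=np.array(s["ee_pos"]);print(M)
S,T=r.camera("scene"),r.camera("top")
print("dish",onz(S,(325.9,196),.139),tri(S,(325.9,196),T,(316.7,190)))
g=p+M[:,2]*.003
for t in(-.1,0,.1): # expected foot px if rod tilt t in tool xz-plane
    d=M[:,2]*np.cos(t)+M[:,0]*np.sin(t);print(t,proj(S,g+d*.123),proj(S,g+d*.03), proj(T,g+d*.123))
a=blue(S,(300,180,90,110));print(a)
x0,y0=proj(S,g).astype(int);cv2.imwrite("pics/g3.png",np.hstack([cv2.resize(S["img"][y0-20:y0+60,x0-40:x0+40,::-1],(400,400),interpolation=2)]))
print(x0,y0);print(M.T@(np.array([.607,-.004,p[2]])-p))
E
```

```text
time: 14.05
ee_pos: [0.4976, -0.3216, 0.2999]
eef_rot: [0.907, 0.419, -0.033, -0.004]
ft_force: [-0.2, -0.3, -1.3]
width: 0.0091
grip_force: 40.0
[[ 0.6468  0.76   -0.0638]
 [ 0.7606 -0.6489 -0.0202]
 [-0.0568 -0.0354 -0.9978]]
dish [ 0.6058 -0.01    0.139 ] (array([ 0.6083, -0.0043,  0.1341]), np.float64(0.0019242207936270045))
-0.1 [362.0657 286.3314] [366.4364 248.2037] [435.8444 230.6496]
0 [362.4269 282.0699] [366.5172 247.21  ] [432.2766 227.9054]
0.1 [362.83   277.4762] [366.6115 246.1025] [428.8238 225.1479]
[array([370.2925, 219.7823]), array([366.8188, 247.6061])]
367 234
[ 0.3123 -0.123  -0.0134]
```

```bash
python3 - <<'E'
from h import *
S=r.camera("scene");g=cv2.cvtColor(S["img"],6)
for y in range(246,296,3): print(y,g[y,354:374])
E
```

```text
246 [72 29 33 43 43 45 40 39 48 47 46 86 91 95 94 89 44 45 44 39]
249 [ 42  42  40  41  41  43  44  39  37  39  99 125 132 139 146  73  29  40
  39  38]
252 [ 40  41  45  43  44  43  38  44  40  50 116 126 131 140 142  39  33  38
  36  42]
255 [ 41  42  37  41  44  39  41  41  43  72 120 129 135 143 107  34  41  40
  43  42]
258 [ 42  42  41  37  41  41  43  38  40  95 123 132 140 142  51  42  43  39
  39  40]
261 [ 38  43  40  42  45  50  46  45  54 119 126 137 141 145  34  42  41  37
  41  41]
264 [ 46  45  43  44  42  43  42  41  76 120 131 138 146 100  37  44  44  45
  44  39]
267 [ 43  42  45  46  46  44  41  45 116 123 133 140 141  48  41  38  39  39
  40  38]
270 [ 44  42  42  42  39  41  38  55 119 127 134 143 105  36  40  42  42  41
  43  42]
273 [ 43  46  43  39  42  44  40  86 123 129 138 141  67  38  44  40  39  42
  37  43]
276 [ 39  41  42  43  39  43  45 115 123 134 140 140  36  39  40  43  40  40
  39  40]
279 [ 42  39  37  44  43  38  41  72 124 132 132  75  36  40  41  38  43  37
  39  38]
282 [40 42 43 37 43 38 41 38 39 38 41 40 38 45 44 45 43 39 43 41]
285 [38 41 42 46 40 42 40 38 39 40 43 40 37 37 42 39 41 40 43 38]
288 [39 39 40 36 40 41 39 37 40 39 40 36 41 40 35 38 35 39 44 40]
291 [38 39 41 42 34 42 40 37 41 35 42 35 43 41 39 36 34 39 39 40]
294 [36 57 60 81 72 75 79 79 81 69 40 42 38 42 37 41 39 40 34 34]
```

```bash
echo '[{"tx": 0.31,"ty": -0.1175,"tz": -0.0135,"finger_gap": 0},{"tx": 0.31,"ty": -0.1175,"tz": -0.0135,"finger_gap": 0},{"tx": 0.31,"ty": -0.1175,"tz": -0.0135,"finger_gap": 0},{"tx": 0.31,"ty": -0.1175,"tz": -0.0135,"finger_gap": 0},{"tx": 0.31,"ty": -0.1175,"tz": -0.0135,"finger_gap": 0},{"tx": 0.31,"ty": -0.1175,"tz": -0.0135,"finger_gap": 0},{"tx": 0.31,"ty": -0.1175,"tz": -0.0135,"finger_gap": 0},{"tx": 0.31,"ty": -0.1175,"tz": -0.0135,"finger_gap": 0},{"tx": 0.31,"ty": -0.1175,"tz": -0.0135,"finger_gap": 0},{"tx": 0.31,"ty": -0.1175,"tz": -0.0135,"finger_gap": 0},{"tx": 0.31,"ty": -0.1175,"tz": -0.0135,"finger_gap": 0}]' | python3 jog.py; python3 - <<'E'
from h import *
from scipy.spatial.transform import Rotation as Ro
s=r.read_state();M=Ro.from_quat(s["eef_rot"]).as_matrix();p=np.array(s["ee_pos"]);print(M,np.array(s["joint_positions"]))
print(p+[-.003,.0037,-.1295])
S=r.camera("scene");print("pred foot",proj(S,p+[-.003,.0037,-.1295]))
g=p+[-.003,.0037,-.1295]
x,y=proj(S,g).astype(int);cv2.imwrite("pics/g4.png",cv2.resize(S["img"][y-60:y+60,x-60:x+60,::-1],(600,600),interpolation=2))
E
```

```text
time: 15.3
ee_pos: [0.6095, -0.0119, 0.3004]
eef_rot: [0.908, 0.417, -0.033, -0.004]
ft_force: [0.0, -0.8, -0.5]
width: 0.0089
grip_force: 40.0
[[ 0.6494  0.7578 -0.0635]
 [ 0.7583 -0.6516 -0.0213]
 [-0.0575 -0.0343 -0.9978]] [-0.0768  0.3213  0.0158  1.3609  0.0124  1.5242 -0.7718]
[ 0.6065 -0.0082  0.1709]
pred foot [325.6088 185.8394]
```

View pics/g4.png

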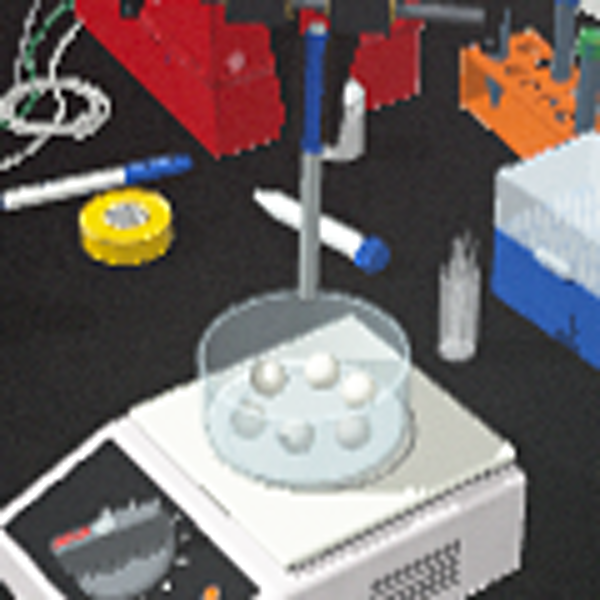

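The rod hangs upright above the middle of the dish, with its foot at scene px (327,184). The six balls are in their ring and the knob is at off. I'll lower it into the middle and feel for the floor.

```bash
echo '[{"tx": 0.0015,"ty": 0.001,"tz": 0.03,"finger_gap": 0},{"tx": 0.003,"ty": 0.002,"tz": 0.055,"finger_gap": 0},{"tx": 0.004,"ty": 0.0022,"tz": 0.068,"finger_gap": 0},{"tx": 0.004,"ty": 0.0022,"tz": 0.068,"finger_gap": 0}]' | python3 jog.py;echo '[{"tz": 0.003,"finger_gap": 0},{"tz": 0.003,"finger_gap": 0}]' | python3 jog.py|grep -E "ee_pos|ft";echo '[{"tz": 0.003,"finger_gap": 0},{"tz": 0.003,"finger_gap": 0}]' | python3 jog.py|grep -E "ee_pos|ft"
```

```text
time: 15.75
ee_pos: [0.6088, -0.0105, 0.2307]
eef_rot: [0.908, 0.418, -0.035, -0.004]
ft_force: [-0.0, 0.1, 0.1]
width: 0.0091
grip_force: 40.0
ee_pos: [0.61, -0.0102, 0.2304]
ft_force: [-0.2, -0.1, -1.0]
ee_pos: [0.6095, -0.0101, 0.2266]
ft_force: [0.9, 0.4, -0.6]
```

```bash
for i in 1; do echo '[{"tz": 0.002,"finger_gap": 0},{"tz": 0.002,"finger_gap": 0}]' | python3 jog.py|grep -E "ee_pos|ft";done;echo '[{"tz": 0.002,"finger_gap": 0},{"tz": 0.002,"finger_gap": 0}]' | python3 jog.py|grep -E "ee_pos|ft"
```

```text
ee_pos: [0.6092, -0.0102, 0.2242]
ft_force: [0.4, -0.1, -0.6]
ee_pos: [0.609, -0.0103, 0.2221]
ft_force: [-0.2, 0.3, -1.0]
```

```bash
echo '[{"tz": 0.002,"finger_gap": 0},{"tz": 0.002,"finger_gap": 0}]' | python3 jog.py|grep -E "ee_pos|ft"; echo '[{"tz": 0.002,"finger_gap": 0},{"tz": 0.002,"finger_gap": 0}]' | python3 jog.py|grep -E "ee_pos|ft"
```

```text
ee_pos: [0.6089, -0.0103, 0.2201]
ft_force: [0.8, 0.5, -0.2]
ee_pos: [0.6089, -0.0103, 0.2183]
ft_force: [1.2, 0.3, -0.1]
```

```bash
echo '[{"tx": 0.002,"ty": -0.0005,"tz": -0.002,"finger_gap": 0},{"tx": 0.003,"ty": -0.012,"tz": -0.0017,"finger_gap": 0},{"tx": 0.004,"ty": -0.024,"tz": -0.0014,"finger_gap": 0},{"tx": 0.005,"ty": -0.034,"tz": -0.001,"finger_gap": 0},{"tx": -0.007,"ty": -0.033,"tz": -0.0005,"finger_gap": 0},{"tx": -0.0175,"ty": -0.0285,"finger_gap": 0},{"tx": -0.026,"ty": -0.02,"finger_gap": 0}]' | python3 jog.py; python3 - <<'E'
from h import *
T=r.camera("top");S=r.camera("scene")
cv2.imwrite("pics/s1.png",S["img"][:,:,::-1])
g=cv2.GaussianBlur(cv2.cvtColor(T["img"],6),(3,3),0);print(np.array(r.read_state()["ee_pos"])+[-.003,.0037,-.124])
E
```

```text
time: 17.65
ee_pos: [0.5767, -0.0183, 0.2209]
eef_rot: [0.908, 0.418, -0.033, -0.004]
ft_force: [3.8, 3.6, -1.1]
width: 0.0089
grip_force: 40.0
[ 0.5742 -0.0164  0.0969]
```

```bash
cat > dish.py <<'E'
from h import *
import sys
def chk(img):
    a=cv2.cvtColor(cv2.imread("pics/scene0.png"),6).astype(np.float32);b=cv2.cvtColor(img,6).astype(np.float32)
    for nm,(x,y,w,h) in dict(left=(298,192,14,26),right=(340,192,16,26),bottom=(310,214,36,14),ctl=(330,240,40,25)).items():
        t=a[y:y+h,x:x+w];m=cv2.matchTemplate(cv2.resize(b[y-4:y+h+4,x-4:x+w+4],None,fx=4,fy=4,interpolation=2),cv2.resize(t,None,fx=4,fy=4,interpolation=2),cv2.TM_CCOEFF_NORMED)
        _,v,_,l=cv2.minMaxLoc(m);print(nm,"shift px",(l[0]-16)/4,(l[1]-16)/4,round(v,2))
if __name__=="__main__": chk(r.camera("scene")["img"][:,:,::-1]); print(r.read_state()["ft_force"])
E
python3 dish.py
```

```text
left shift px 0.0 0.0 1.0
right shift px 0.0 0.0 0.99
bottom shift px -0.25 0.25 0.65
ctl shift px 0.0 0.0 1.0
[-0.8168  0.3643 -0.9085]
```

```bash
echo '[{"tx": -0.003,"ty": 0.011,"finger_gap": 0},{"tx": -0.004,"ty": 0.022,"finger_gap": 0},{"tx": -0.001,"ty": 0.033,"tz": -0.001,"finger_gap": 0},{"tx": 0.0055,"ty": 0.042,"tz": -0.0015,"finger_gap": 0}]' | python3 jog.py|grep -E "time|ee_pos|ft"; python3 dish.py; echo '[{"tx": 0.009,"ty": 0.0065,"tz": -0.0008,"finger_gap": 0},{"tx": 0.0195,"ty": 0.0095,"tz": -0.0015,"finger_gap": 0},{"tx": 0.0305,"ty": 0.0085,"tz": -0.002,"finger_gap": 0},{"tx": 0.041,"ty": 0.0035,"tz": -0.0025,"finger_gap": 0}]' | python3 jog.py|grep -E "time|ee_pos|ft"; python3 dish.py
```

```text
time: 18.2
ee_pos: [0.6127, -0.0414, 0.2199]
ft_force: [-2.4, 1.8, -0.4]
left shift px 1.25 -0.5 0.99
right shift px 0.75 0.5 0.94
bottom shift px -0.25 0.25 0.62
ctl shift px 0.0 0.0 1.0
[-1.8289  1.526  -1.8051]
time: 18.65
ee_pos: [0.6424, -0.0109, 0.2201]
ft_force: [-3.8, -2.4, 0.7]
left shift px 1.75 -0.75 0.99
right shift px 1.25 0.75 0.92
bottom shift px 0.0 0.25 0.61
ctl shift px 0.0 0.0 1.0
[-1.825   1.0773 -0.8874]
```

```bash
echo '[{"tx": 0.005,"ty": -0.0065,"finger_gap": 0},{"tx": 0.009,"ty": -0.0155,"finger_gap": 0},{"tx": 0.010,"ty": -0.025,"finger_gap": 0},{"tx": 0.0075,"ty": -0.0345,"tz": 0.0006,"finger_gap": 0}]' | python3 jog.py|grep -E "time|ee_pos|ft"; python3 dish.py; echo '[{"tx": -0.0055,"ty": -0.008,"tz": 0.001,"finger_gap": 0},{"tx": -0.0135,"ty": -0.0135,"tz": 0.0016,"finger_gap": 0},{"tx": -0.023,"ty": -0.016,"tz": 0.0024,"finger_gap": 0},{"tx": -0.0325,"ty": -0.0155,"tz": 0.003,"finger_gap": 0}]' | python3 jog.py|grep -E "time|ee_pos|ft"; python3 dish.py
python3 - <<'E'
from h import *
S=r.camera("scene");b=S["img"][180:228,300:352];a=cv2.imread("pics/scene0.png")[180:228,300:352,::-1]
for im in(a,b):
    g=cv2.GaussianBlur(cv2.cvtColor(np.ascontiguousarray(im),6),(0,0),.8)
    big=cv2.resize(g,None,fx=4,fy=4,interpolation=2)
    c=cv2.HoughCircles(big,cv2.HOUGH_GRADIENT,1,18,param1=60,param2=12,minRadius=11,maxRadius=18);print(None if c is None else (c[0][:,:2]/4+[300,180]).round(1).tolist())
E
```

```text
time: 19.1
ee_pos: [0.6201, 0.0172, 0.2208]
ft_force: [0.5, -3.5, 0.1]
left shift px 1.75 -0.75 0.99
right shift px 1.0 0.75 0.92
bottom shift px 0.25 -0.25 0.62
ctl shift px 0.0 0.0 1.0
[ 1.0692 -2.2867 -0.2992]
time: 19.55
ee_pos: [0.5867, 0.0016, 0.2201]
ft_force: [0.1, 0.2, -0.1]
left shift px 1.5 -0.5 0.99
right shift px 0.75 0.5 0.93
bottom shift px 0.25 -0.25 0.63
ctl shift px 0.0 0.0 1.0
[ 1.6173 -1.6637 -0.2966]
[[335.4, 211.1], [300.6, 198.4], [329.4, 198.9], [318.1, 200.6]]
[[323.1, 197.4], [312.1, 200.1]]
```

```bash
echo '[{"tx": -0.0095,"ty": 0.0035,"tz": 0.0003,"finger_gap": 0},{"tx": -0.017,"ty": 0.0105,"tz": 0.0003,"finger_gap": 0},{"tx": -0.021,"ty": 0.02,"tz": 0.0003,"finger_gap": 0},{"tx": -0.022,"ty": 0.03,"finger_gap": 0},{"tx": -0.0195,"ty": 0.0395,"tz": -0.0006,"finger_gap": 0},{"tx": -0.0135,"ty": 0.048,"tz": -0.0011,"finger_gap": 0},{"tx": -0.0055,"ty": 0.0535,"tz": -0.002,"finger_gap": 0},{"tx": 0.0045,"ty": 0.056,"tz": -0.0026,"finger_gap": 0},{"tx": 0.0145,"ty": 0.0555,"tz": -0.0032,"finger_gap": 0},{"tx": 0.0235,"ty": 0.051,"tz": -0.0036,"finger_gap": 0},{"tx": 0.031,"ty": 0.044,"tz": -0.004,"finger_gap": 0},{"tx": 0.035,"ty": 0.035,"tz": -0.004,"finger_gap": 0}]' | python3 jog.py|grep -E "time|ee_pos|ft"; python3 dish.py
```

```text
time: 20.85
ee_pos: [0.6366, 0.007, 0.2206]
ft_force: [-2.3, -2.3, -1.2]
left shift px 1.75 -0.75 0.99
right shift px 1.0 0.75 0.91
bottom shift px 0.5 -0.25 0.61
ctl shift px 0.0 0.0 1.0
[-2.9763 -1.5307 -0.4174]
```

```bash
echo '[{"tx": -0.015,"ty": -0.004,"tz": 0.001,"finger_gap": 0},{"tx": -0.028,"ty": -0.0075,"tz": 0.001,"finger_gap": 0},{"tx": -0.029,"ty": -0.0085,"tz": -0.03,"finger_gap": 0},{"tx": -0.032,"ty": -0.01,"tz": -0.07,"finger_gap": 0},{"tx": -0.0325,"ty": -0.0105,"tz": -0.082,"finger_gap": 0},{"tx": -0.0325,"ty": -0.0105,"tz": -0.082,"finger_gap": 0}]' | python3 jog.py; python3 - <<'E'
from h import *
from scipy.spatial.transform import Rotation as Ro
s=r.read_state();M=Ro.from_quat(s["eef_rot"]).as_matrix();p=np.array(s["ee_pos"]);print(M.T@(np.array([.4976,-.3216,.3])-p))
E
```

```text
time: 21.5
ee_pos: [0.6137, -0.0098, 0.3072]
eef_rot: [0.908, 0.419, -0.031, -0.003]
ft_force: [0.9, -0.3, -0.4]
width: 0.0095
grip_force: 40.0
[-0.3118  0.1146  0.0204]
```

```bash
echo '[{"tx": -0.312,"ty": 0.115,"tz": 0.0195,"finger_gap": 0},{"tx": -0.312,"ty": 0.115,"tz": 0.0195,"finger_gap": 0},{"tx": -0.312,"ty": 0.115,"tz": 0.0195,"finger_gap": 0},{"tx": -0.312,"ty": 0.115,"tz": 0.0195,"finger_gap": 0},{"tx": -0.312,"ty": 0.115,"tz": 0.0195,"finger_gap": 0},{"tx": -0.312,"ty": 0.115,"tz": 0.0195,"finger_gap": 0},{"tx": -0.312,"ty": 0.115,"tz": 0.0195,"finger_gap": 0},{"tx": -0.312,"ty": 0.115,"tz": 0.0195,"finger_gap": 0},{"tx": -0.312,"ty": 0.115,"tz": 0.0195,"finger_gap": 0},{"tx": -0.312,"ty": 0.115,"tz": 0.0195,"finger_gap": 0},{"tx": -0.312,"ty": 0.115,"tz": 0.0195,"finger_gap": 0}]' | python3 jog.py; python3 - <<'E'
from h import *
from scipy.spatial.transform import Rotation as Ro
s=r.read_state();M=Ro.from_quat(s["eef_rot"]).as_matrix();p=np.array(s["ee_pos"]);print(p,M.T@(np.array([.4976,-.3216,.3])-p))
S,T=r.camera("scene"),r.camera("top")
# balls: difference from the start in top view
def balls(im):
    g=cv2.cvtColor(np.ascontiguousarray(im),6)[165:215,292:342].astype(np.float32)
    d=cv2.GaussianBlur(g,(0,0),6)-cv2.GaussianBlur(g,(0,0),1.2);d=cv2.resize(d,None,fx=4,fy=4,interpolation=2)
    out=[]
    for _ in range(9):
        _,v,_,l=cv2.minMaxLoc(d)
        q=np.array(l)/4-.4+[292,165]
        if np.hypot(*(q-[317,191]))<16: out.append((q[0],q[1],round(v)))
        cv2.circle(d,l,14,-99,-1)
    return out
a=balls(cv2.imread("pics/top0.png")[:,:,::-1]);b=balls(T["img"])
for o in(a,b):print([(round(float(x),1),round(float(y),1),v) for x,y,v in o])
cv2.imwrite("pics/t2.png",T["img"][:,:,::-1])
a=blue(S,(300,180,90,110));print(a)
g=cv2.cvtColor(S["img"],6);print([(y,round(float(np.average(np.arange(350,380),weights=np.clip(g[y,350:380].astype(float)-60,0,None)+1e-6)),1),int(g[y,350:380].max())) for y in(255,265,272,276,278,280,282,284,287)])
E
```

```text
time: 22.6
ee_pos: [0.4978, -0.3206, 0.2985]
eef_rot: [0.907, 0.42, -0.033, -0.004]
ft_force: [0.1, -0.3, -0.2]
width: 0.0092
grip_force: 40.0
[ 0.4978 -0.3206  0.2985] [-0.001   0.0004 -0.0015]
[(313.6, 202.3, 43), (304.6, 193.3, 42), (326.1, 187.6, 36), (317.4, 181.3, 36), (308.4, 183.6, 35)]
[(301.4, 190.3, 48), (308.1, 201.6, 47), (304.9, 190.6, 30), (311.6, 201.8, 28)]
[array([370.1058, 219.2579]), array([366.5306, 247.6964])]
[(255, 365.8, 141), (265, 364.5, 141), (272, 363.9, 140), (276, 363.3, 141), (278, 363.0, 144), (280, 363.0, 61), (282, 364.5, 46), (284, 364.5, 45), (287, 364.5, 44)]
```

```bash
python3 - <<'E'
import cv2,numpy as np
for f in("top0","t2"):
    g=cv2.cvtColor(cv2.imread(f"pics/{f}.png"),6)[172:210,298:337]//10
    print(f)
    for i,row in enumerate(g): print(172+i,"".join("%3d"%v for v in row))
E
```

```text
top0
172  20 20 20 20 20 20 20 20 20 20 21 21 21 21 21 21 20 20 19 19 20 20 20 20 21 21 21 20 20 20 20 20 20 20 20 20 20 20 20
173  20 20 20 20 20 20 20 19 20 21 21 20 20 19 19 19 19 20 20 20 20 20 19 19 20 20 20 20 21 20 20 20 20 20 20 20 20 20 20
174  20 20 20 20 20 20 20 20 20 20 19 19 18 19 20 21 22 22 22 22 22 22 21 21 20 20 20 20 21 21 20 20 20 20 20 20 20 20 20
175  20 20 20 20 20 21 21 21 19 18 19 20 21 22 22 22 22 22 23 23 22 22 22 22 22 21 21 20 20 20 20 20 20 20 20 20 20 20 20
176  20 20 20 20 20 21 21 19 18 19 21 22 22 22 22 22 22 22 22 22 22 22 22 23 22 22 22 21 21 20 20 20 20 20 20 20 20 20 20
177  20 20 20 21 21 21 19 19 20 21 22 23 23 22 22 22 22 22 22 21 20 20 21 22 22 22 22 22 22 21 19 20 20 20 20 20 20 20 20
178  20 20 20 21 21 19 19 21 22 22 22 22 22 22 22 22 22 22 19 18 18 18 19 21 22 22 22 22 22 22 21 19 20 20 20 20 20 20 20
179  20 20 21 21 19 20 21 22 22 22 21 21 21 22 22 23 22 20 17 17 18 19 19 20 22 22 22 22 22 22 22 21 19 20 20 20 20 20 20
180  20 21 21 20 20 21 22 22 22 21 18 18 19 20 21 22 22 19 16 17 19 19 19 19 22 22 22 22 22 23 22 22 21 20 20 20 20 20 
[... 7479 characters left out ...]
 22 20 19 19 20 21 22 22 22 22 22 22 22 22 22 22 22 22 22 22 22 22 23 24 24 24 24 24 24 24
205  24 24 24 24 24 24 24 24 24 24 23 23 22 22 22 22 22 22 22 22 22 22 22 22 22 21 22 22 23 23 24 24 24 24 24 24 24 24 24
206  24 24 24 24 24 24 24 24 24 24 24 23 23 22 22 22 22 22 22 22 22 22 22 21 21 22 23 23 24 24 24 24 24 24 24 24 24 24 24
207  24 24 24 24 24 24 24 24 24 24 24 24 23 23 23 22 22 23 23 23 23 23 23 22 22 23 24 24 24 24 24 24 24 24 24 24 24 24 24
208  24 24 24 24 24 24 24 24 24 24 24 24 24 23 23 24 24 24 24 24 24 24 24 24 24 24 24 24 24 24 24 24 24 24 24 24 24 24 24
209  24 24 24 24 24 24 24 24 24 24 24 24 24 24 24 24 24 24 24 24 24 24 24 24 24 24 24 24 24 24 24 24 24 24 24 24 24 24 24
```

Six balls now lie along the dish wall at top px (303,190), (309.5,201), (307,179), (322,176), (329,183) and (330.5,196). Each is at least 13 mm from any starting spot, and the dish has shifted only about 3 mm. The rod's pose in the jaws is unchanged. I'll lower it back along the way it came out.

```bash
echo '[{"tx": -0.001,"tz": 0.04,"finger_gap": 0},{"tx": -0.001,"tz": 0.08,"finger_gap": 0},{"tx": -0.001,"tz": 0.11,"finger_gap": 0},{"tx": -0.001,"tz": 0.14,"finger_gap": 0},{"tx": -0.001,"tz": 0.16,"finger_gap": 0},{"tx": -0.001,"tz": 0.166,"finger_gap": 0},{"tx": -0.001,"tz": 0.166,"finger_gap": 0},{"tx": -0.001,"tz": 0.166,"finger_gap": 0}]' | python3 jog.py; echo '[{"tz": 0.004,"finger_gap": 0},{"tz": 0.004,"finger_gap": 0},{"tz": 0.004,"finger_gap": 0}]' | python3 jog.py|grep -E "ee_pos|ft"
```

```text
time: 23.5
ee_pos: [0.4868, -0.3266, 0.1347]
eef_rot: [0.908, 0.419, -0.032, -0.003]
ft_force: [1.1, -0.5, -0.5]
width: 0.0086
grip_force: 40.0
ee_pos: [0.4859, -0.3266, 0.1298]
ft_force: [-0.1, -0.6, -1.0]
```

```bash
echo '[{"tz": 0.002,"finger_gap": 0},{"tz": 0.004,"finger_gap": 0},{"tz": 0.004,"finger_gap": 0}]' | python3 jog.py|grep -E "ee_pos|ft"; echo '[{"finger_gap": 0},{"finger_gap": 0},{"finger_gap": 0}]' | python3 jog.py 4|grep -E "ft|grip"; echo '[{"tx": 0.0105,"finger_gap": 0},{"tx": 0.0225,"tz": 0.001,"finger_gap": 0},{"tx": 0.0335,"tz": 0.0028,"finger_gap": 0},{"tx": 0.0445,"tz": 0.006,"finger_gap": 0},{"tx": 0.053,"tz": 0.009,"finger_gap": 0},{"tx": 0.053,"tz": 0.009,"finger_gap": 0}]' | python3 jog.py; python3 - <<'E'
from h import *
S=r.camera("scene");print(blue(S,(345,255,35,60)))
E
```

```text
ee_pos: [0.4858, -0.3269, 0.1261]
ft_force: [-1.0, -0.3, 6.3]
ft_force: [-0.6, 0.3, 5.4]
grip_force: 4.0
time: 25.0
ee_pos: [0.5201, -0.2847, 0.1128]
eef_rot: [0.907, 0.42, -0.033, -0.004]
ft_force: [0.6, -0.3, -0.9]
width: 0.0097
grip_force: 4.0
[array([363.0017, 274.3803]), array([360.404, 296.667])]
```

The rod is leaning again at its original angle. I'll release and retreat.

```bash
echo '[{"finger_gap": 0.02},{"finger_gap": 0.05},{"finger_gap": 0.05},{"finger_gap": 0.05},{"finger_gap": 0.05},{"tz": -0.04,"finger_gap": 0.06},{"tz": -0.09,"finger_gap": 0.06},{"tz": -0.14,"finger_gap": 0.06},{"tx": -0.08,"tz": -0.16,"finger_gap": 0.06},{"tx": -0.15,"ty": 0.05,"tz": -0.16,"finger_gap": 0.06},{"tx": -0.15,"ty": 0.05,"tz": -0.16,"finger_gap": 0.06},{"tx": -0.15,"ty": 0.05,"tz": -0.16,"finger_gap": 0.06}]' | python3 jog.py; python3 - <<'E'
from h import *
S,T=r.camera("scene"),r.camera("top")
try:
    u,o=rod(S,T,(345,255,35,60),(400,205,30,30));print(u,np.degrees(np.arccos(u[2])),np.array(o))
except Exception as e: print(e,blue(S,(345,255,35,60)))
a=cv2.imread("pics/scene0.png")
for nm,(x,y,w,h) in dict(beaker=(342,298,40,42),timer=(388,260,34,30),tape=(278,160,24,20),bottle=(228,160,24,34)).items():
    m=cv2.matchTemplate(np.ascontiguousarray(S["img"][y-4:y+h+4,x-4:x+w+4,::-1]),a[y:y+h,x:x+w],cv2.TM_CCOEFF_NORMED);print(nm,cv2.minMaxLoc(m)[1::2])
import dish;dish.chk(S["img"][:,:,::-1])
E
```

```text
time: 26.25
ee_pos: [0.4665, -0.4355, 0.2807]
eef_rot: [0.909, 0.415, -0.034, -0.003]
ft_force: [-0.4, -0.0, 0.2]
width: 0.0602
grip_force: 0.0
blue ends [362.5558 277.4534] [360.5503 297.6564]
blue ends [411.2798 214.7791] [414.3064 221.4098]
[0.3142 0.3311 0.8897] 27.161345151807037 [[ 0.5263 -0.2791  0.1226]
 [ 0.5114 -0.2948  0.0804]
 [ 0.528  -0.2773  0.1274]
 [ 0.5077 -0.2987  0.0698]]
beaker (0.9677870869636536, (4, 4))
timer (0.8018811941146851, (4, 4))
tape (0.9547574520111084, (4, 4))
bottle (0.9920447468757629, (4, 4))
left shift px 1.75 -0.75 0.99
right shift px 1.0 0.75 0.91
bottom shift px 0.25 -0.25 0.61
ctl shift px -4.0 2.0 0.75
```

```bash
echo '[{"finger_gap": 0.06},{"finger_gap": 0.06},{"finger_gap": 0.06}]' | python3 jog.py; python3 -c "
from bench import r
print(r.close_job())"
```

```text
time: 26.65
ee_pos: [0.4711, -0.4281, 0.2799]
eef_rot: [0.907, 0.42, -0.033, -0.004]
ft_force: [0.8, -0.3, 0.3]
width: 0.0601
grip_force: 0.0
the job is handed in; nothing more can be done
None
```

I handed the job in at 26.7 s: the knob is through the click and against its off stop, all six balls are shifted (at least 13 mm by my measurement) and still in the dish, the rod is back in the beaker, and the dish slid about 3 mm during stirring but stays on the heating plate.

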